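Draw the hand grater from its click-in guard and hold it over the bowl

ROBOT

A 6-joint arm with a two-finger parallel gripper is mounted at the origin on the work surface. World frame = base frame: x ahead of the robot, y to its left, z up, the work surface at z = 0. Lengths are in m, angles in rad, forces in N, time in s.
With the tool pointing down it reaches from about 0.425 to 0.95 m from the base axis. Payload 3.5 kg.
Tool frame: the origin (TCP) lies midway between the tips of the shut fingers; the grasp point (between the pads) lies 19 mm behind it; z points along the fingers, y is the line along which they close (so a half turn about z gives the same grasp; the last joint's range is limited). The gripper opens to 85 mm and grips with 20 to 120 N. Pads are 22 mm wide; open, the fingers measure 114 mm over their backs; the gripper's body (76 mm by 85 mm) begins 54 mm behind the grasp point. The pads swing forward as they close: fully open they stand 13 mm farther back than shut.
Start: joints at [1.037, 0.286, 1.577, -0, 1.279, -0.15], TCP at [0.253, 0.626, 0.231] pointing down, gripper open.
Joint ranges: [-2.77, 2.77], [-0.9, 2.22], [0.21, 2.48], [-1.53, 4.67], [0.24, 2.81], [-2.84, 2.84]. Speed limits (rad/s): [2.79, 2.79, 3.14, 3.14, 3.14, 3.14].

INTERFACE

Orientations are given as a unit quaternion [x, y, z, w].
In Python, from plant import ctrl gives the robot as it stands.
- The arm moves only by the tool send_rows, never from a script. Its argument "series" is a list that holds one entry, the list of rows, each a list of 7 numbers: the shift along the tool's x, y, z in cm, then the turn, a rotation vector about the tool's x, y, z in rad, then the opening, from -1 (shut) to 1 (fully open). In form: [[[x, y, z, rx, ry, rz, jaw], ...]]. A call has 1 to 10 rows; each row shifts and turns the commanded pose from where the row before left it, along the tool's axes as they then stand; what a row does not reach is not made up. A row lasts 1/8 s, in which the tool goes at most 62.5 mm and 10.7 degrees, less where a joint would pass 70% of its speed; a pose out of reach is approached as far as the arm can. A call is refused whole if a number of a shift passes 6.25 or a number of a turn 0.188, either way. A call with a gripper value outside its range is refused whole. The fingers move at their own pace and stop on an object; "force" is the grip in N (left out, the last holds). Time passes only in rows, so rows that do not move let the fingers close. It gives the time, the measured TCP pose, the force, the opening and the grip force at its end, in the units of the state.
- ctrl.get_state(): the state, without advancing time (a new reading comes with each control period).
- ctrl.read_camera(name): name is "scene" or "side" or "wrist"; returns a dict with "img" (420x560x3 uint8, red, green, blue), "fx", "fy", "cx", "cy" (pixels), "k1" (the pictures are not rectified: a ray, as slopes to the right and down, at radius r is drawn at 1 + k1 r^2 times it, then the intrinsics apply), "R" (3x3) and "t" (3): a world point X has camera coordinates R X + t; the wrist camera has in their place "hand_eye" (4x4, takes a point from camera to tool coordinates, whose origin is the TCP and whose axes are the flange's). Camera axes: x right, y down, z forward; pixel columns grow to the right and rows downward; lengths in m; the calibration is good to about 2 mm. A picture is of the moment at which its call begins: read the wrist's pose just before it. There is no depth.
- ctrl.sign_off(): hands the job in; it is judged then, once.
The state is a dict: "time": time; "qpos": joint angles; "dq": joint speeds; "joint_efforts": joint torques, N m; "eef_pos": TCP position; "tcp_rot": TCP orientation; "contact_force": force on the tool from outside, world axes, zero at the start; "wrist_torque": the same for the moment, N m; "opening": opening from 0.0 (shut) to 1.0 (fully open); "finger_force": force on a finger pad.
Only numpy, scipy, OpenCV 4.12 (cv2) and the standard library are available. Lean on these libraries where they do the work, as an engineer would, in place of code of your own. Each camera call takes 0.05 s, during which the arm holds its last target. There are 200 camera calls.

TASK

I want to grate some cheese: pull the hand grater up out of its click-in guard in the wooden tool block, then hold it out over the middle of the big mixing bowl, just above the rim without touching the bowl, teeth up and not rolled to either side, with the blade sloping down to its tip at about 30 degrees below level. Finish while still holding it there, steady; don't put it down or let go. Leave the bowl and the other kitchen things where they are.

Things in the scene. Friction and masses are not known exactly. Their poses are not given: they have to be found in the camera images.
- grater: Hand grater, 0.12 kg, upright in its guard. Black handle 26 (y) x 19 (x) mm, 96 mm long, 36 mm collar at its foot; below, a steel blade 40 mm wide, 6 thick, 119 long. Origin: grip point on the handle's axis, 38 mm below its top, 58 above its foot. z up the handle, y across the width, x out of the toothed face; in the guard x faces away from the robot. Grip it along y, tool upright or tilted
- blade_mid (a point): centre of the grater's toothed face, 132 mm below the origin along the grater's -z
- blade_tip (a point): foot of the blade, the end of the grater away from the handle, 177 mm below its origin
- block: Wooden tool block, firm on the counter, 100 (x) x 230 (y) x 70 mm tall; origin at the centre of its underside, z up. The pale plastic guard is fixed in it, 65 mm to -y, and rises to 125 mm above the counter. A peeler and a pastry brush stand in holes 35 and 82 mm to +y, up to 155 mm above the counter
- guard_mouth (a point): Centre of the guard's open top: an upright flat sleeve, 49 (y) x 15 (x) mm outside, 43 x 9 inside, 117 deep. Two sprung tongues in its narrow sides click over the blade's shoulders: the grater comes straight up, at 10 to 15 N in the first 3 mm, then with about 5 N of drag until free, 120 mm up
- bowl: The big mixing bowl, 190 mm across the rim, 85 mm tall, 0.6 kg, loose; origin at the centre of its underside
- peeler: Y-peeler standing in the block
- pastry_brush: pastry brush standing in the block
- cheese: piece of hard cheese, 70 x 45 x 35 mm, on a small 150 x 95 x 16 mm board between block and bowl
- jar: glass jar with a steel cap, 68 mm wide, 110 mm tall
- mill: turned wooden pepper mill, 54 mm wide, 156 mm tall
- mug: white mug, 80 mm wide, 90 mm tall
- dish: small bowl, 110 mm wide, 50 mm tall
Not all that is in view belongs to the job. What is shaped like the grater but orange is not meant.

How it is judged:
On the way:
1. the grater is drawn clear of its guard, in the gripper (z of blade_tip in the frame of block above 0.128 m and contact force between the fingers and grater above 1 N), for 0.1 s.
At the end, for the whole second after the job is handed in: Held still in the fingers, clear of bowl and block: teeth up, blade 17 to 43 degrees below level, width level within 12 degrees, middle of the toothed face within 45 mm of the bowl's centre from above and 10 to 115 mm over its rim; bowl moved under 20 mm, other things under 30 mm (contact force between the fingers and grater above 1 N and angle between grater's own z axis and vertical between 0.82 and 1.28 rad and angle between grater's own y axis and vertical between 1.35 and 1.79 rad and angle between grater's own x axis and vertical below 0.85 rad and horizontal distance between blade_mid and bowl below 0.045 m and z of blade_mid in the frame of bowl between 0.095 and 0.2 m and contact force between grater and bowl below 0.2 N and contact force between grater and block below 0.2 N and linear speed of grater below 0.03 m/s and angular speed of grater below 0.2 rad/s and distance of bowl from where it was at the start of the episode below 0.02 m and angle between bowl's own z axis and vertical below 0.1 rad and distance of each of peeler, pastry_brush, cheese, jar, mill, mug, dish from where it was at the start of the episode below 0.03 m); the arm keeps its last pose, push and grip.
It fails at once if the bowl or another kitchen thing is knocked away (distance of bowl from where it was at the start of the episode above 0.03 m or distance of any of peeler, pastry_brush, cheese, jar, mill, mug, dish from where it was at the start of the episode above 0.045 m).
It also fails if it takes over 38 s, if anything falls off the work surface, if the arm or the gripper's body presses on something with over 40 N, if the wrist force passes 120 N, or if a joint passes its speed limit or range.

## Working session

There is one attempt and no reset: what is moved stays moved. The work goes in short steps, Python scripts to look and compute and a tool call to move; the robot and the scene stay as the last step left them, time stands still between calls to the robot, and variables do not carry over. Pictures are saved under pics/ and viewed, at most 10 in all, crops included, and the job is handed in when it is done.

Besides the shell and the picture viewer there is one more tool, called after ">>>" in YAML: its name, and indented under it one key for each argument. send_rows: Moves the arm, as the interface text tells. Its arguments: {"type":"object","properties":{"series":{"type":"array"},"force":{"type":"number"}},"required":["series"]}

```bash
ls; mkdir -p pics; python3 - <<'E'
from plant import ctrl
import cv2, numpy as np
s=ctrl.get_state(); print(s)
for n in ("scene","side"):
    c=ctrl.read_camera(n); cv2.imwrite(f"pics/{n}0.png",c["img"][:,:,::-1])
    print(n,{k:(np.round(v,4).tolist() if k!="img" else 0) for k,v in c.items()})
E
```

```text
pics
{'time': 0.0, 'qpos': array([ 1.03699039e+00,  2.87180670e-01,  1.57820426e+00, -2.12959856e-05,
        1.27860636e+00, -1.50002903e-01]), 'dq': array([ 8.37854341e-04,  5.73606579e-04, -4.88027602e-04, -1.56801921e-04,
       -1.91702164e-04, -9.30037651e-05]), 'joint_efforts': array([-1.32996804e-03, -4.05986953e+01, -2.92622995e+01, -1.94421996e-04,
        5.87987801e-03,  4.62328458e-06]), 'eef_pos': array([0.25238721, 0.62531603, 0.22992242]), 'tcp_rot': array([ 1.90722689e-01,  9.81643223e-01, -1.13331514e-03, -3.92506136e-04]), 'contact_force': array([-0.31746462, -1.39656617,  0.38457262]), 'wrist_torque': array([-0.04143059,  0.02172952,  0.03333824]), 'finger_force': 0.0, 'opening': 1.0006977214774417}
scene {'img': 0, 'fx': 436.1829, 'fy': 436.1829, 'cx': 275.5283, 'cy': 209.2611, 'k1': -0.0804, 'R': [[-0.8246, 0.5657, 0.0045], [0.3145, 0.465, -0.8275], [-0.4703, -0.6809, -0.5614]], 't': [0.4199, -0.1137, 1.6255]}
side {'img': 0, 'fx': 429.7799, 'fy': 429.7799, 'cx': 279.2455, 'cy': 208.8612, 'k1': -0.0536, 'R': [[0.9175, -0.3976, -0.0077], [-0.2117, -0.4718, -0.8559], [0.3367, 0.787, -0.5171]], 't': [-0.493, 0.2736, 0.7736]}
```

View pics/scene0.png

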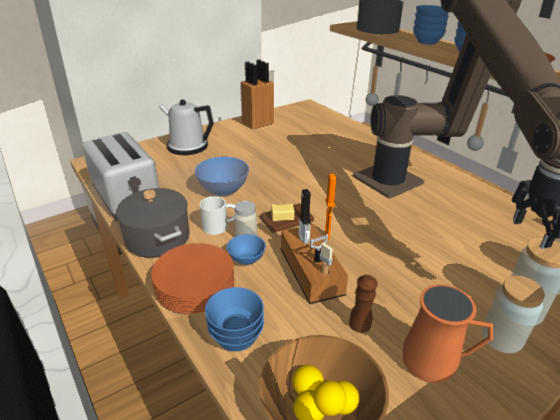

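View pics/side0.png

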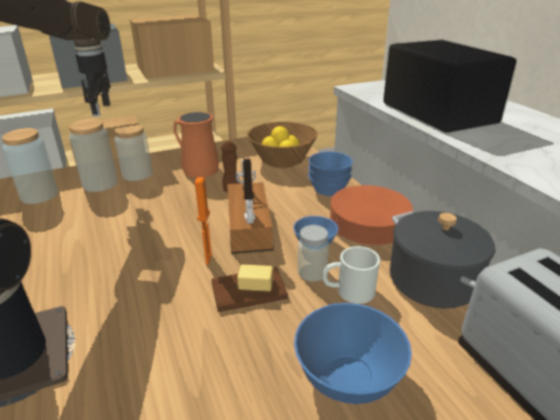

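Scene view: candidates for the grater are the black handle at scene (306,205) / side (248,178), the orange one at scene (331,190) / side (202,200), and the black knife handles at scene (258,72). I choose the black one in the block's pale guard. The mixing bowl is at scene (222,176) / side (352,350). Next is a close crop to check.

```bash
cat > h.py <<'E'
import cv2, numpy as np
from plant import ctrl
def ray(c,uv,R=None,t=None):
    R=c["R"] if R is None else R; t=c["t"] if t is None else t
    R=np.array(R);t=np.array(t)
    d=(np.array(uv,float)-[c["cx"],c["cy"]])/[c["fx"],c["fy"]]
    u=d.copy()
    for _ in range(20): u=d/(1+c["k1"]*(u@u))
    v=R.T@np.r_[u,1]; return -R.T@t, v/np.linalg.norm(v)
def plane(c,uv,z):
    o,d=ray(c,uv); return o+d*(z-o[2])/d[2]
def tri(r1,r2):
    (o1,d1),(o2,d2)=r1,r2
    s=np.linalg.lstsq(np.c_[d1,-d2],o2-o1,rcond=None)[0]
    a,b=o1+s[0]*d1,o2+s[1]*d2
    return (a+b)/2, np.linalg.norm(a-b)
E
python3 - <<'E'
from h import *
a=cv2.imread("pics/scene0.png");b=cv2.imread("pics/side0.png")
A=cv2.resize(a[160:310,250:360],None,fx=3.6,fy=3.6,interpolation=cv2.INTER_CUBIC)
B=cv2.resize(b[140:290,185:295],None,fx=3.6,fy=3.6,interpolation=cv2.INTER_CUBIC)
cv2.imwrite("pics/crop0.png",np.hstack([A,B]))
# bowl masks
for n,im,(u,v) in(("scene",a,(222,176)),("side",b,(352,350))):
    h=cv2.cvtColor(im,cv2.COLOR_BGR2HSV)
    m=cv2.inRange(h,(100,90,40),(125,255,255))
    _,l,st,ce=cv2.connectedComponentsWithStats(m)
    for i in range(1,len(st)):
        if st[i,4]>300: print(n,st[i],ce[i].round())
E
```

```text
scene [ 414    6   34   38 1046] [430.  24.]
scene [198 157  42  26 728] [217. 169.]
scene [227 235  38  29 854] [246. 248.]
scene [ 206  288   58   63 2910] [235. 318.]
side [ 310  153   42   41 1275] [330. 171.]
side [297 218  40  23 310] [320. 225.]
side [ 296  304  114   99 8505] [353. 352.]
```

View pics/crop0.png

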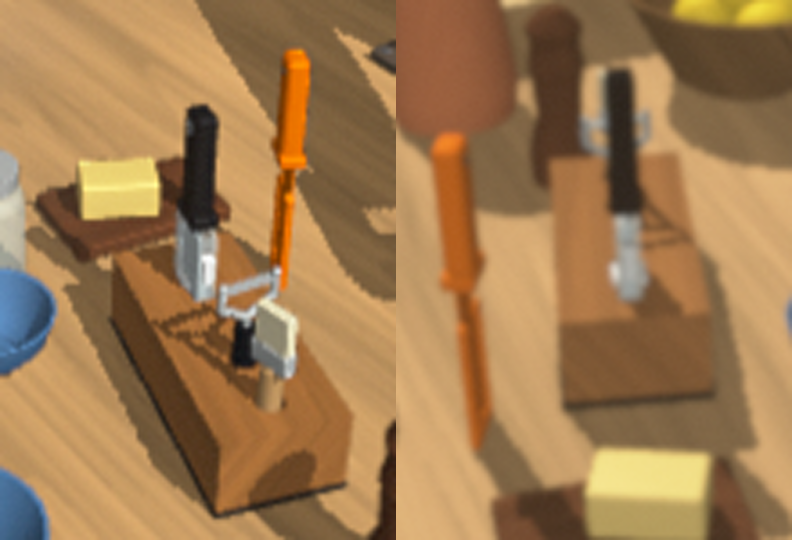

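Left crop: black handle with collar, pale guard at crop (195,260) in the wooden block; right crop: handle (621,140), guard (628,255). The orange one stands beside the block on the counter. The black one is right.

```bash
python3 - <<'E'
from h import *
np.set_printoptions(precision=4,suppress=True)
cs,cd=ctrl.read_camera("scene"),ctrl.read_camera("side")
S=lambda x,y:(250+x/3.6,160+y/3.6); D=lambda x,y:(185+(x-396)/3.6,140+y/3.6)
for n,p,q in(("top",(202,112),(621,74)),("foot",(199,222),(626,210)),("orange top",(295,55),(450,138)),("orange foot",(280,285),(478,445))):
    print(n,*tri(ray(cs,S(*p)),ray(cd,D(*q))))
print("block top, scene");[print(plane(cs,S(*p),.07)) for p in((113,262),(217,475),(350,415))]
print("block top, side");[print(plane(cd,D(*p),.07)) for p in((552,160),(678,155),(712,315),(558,320))]
print("block bottom, side");[print(plane(cd,D(*p),.0)) for p in((712,393),(565,405))]
# bowl: rim from outer contour: fit circle of rim-plane points on the blob's upper/side outline
for n,c,lo,roi in(("side",cd,60,(285,290,420,410)),("scene",cs,60,(185,150,258,205))):
    h=cv2.cvtColor(c["img"],cv2.COLOR_RGB2HSV)
    m=cv2.inRange(h,(98,60,30),(130,255,255)); x0,y0,x1,y1=roi
    k=np.zeros_like(m);k[y0:y1,x0:x1]=m[y0:y1,x0:x1]
    C=cv2.convexHull(max(cv2.findContours(k,0,1)[0],key=cv2.contourArea))[:,0]
    ext=[C[C[:,0]==C[:,0].min()].mean(0),C[C[:,0]==C[:,0].max()].mean(0),C[C[:,1]==C[:,1].min()].mean(0)]
    yl=min(ext[0][1],ext[1][1])
    P=np.array([plane(c,p,.085)[:2] for p in C if p[1]<=yl+2])
    A=np.c_[2*P,np.ones(len(P))]; s=np.linalg.lstsq(A,(P**2).sum(1),rcond=None)[0]
    print(n,"ext",ext,"centre",s[:2],"r",np.sqrt(s[2]+s[:2]@s[:2]),len(P))
E
```

```text
top [0.5348 0.1741 0.2202] 0.0021516110704045775
foot [0.5331 0.1743 0.1217] 0.0032863330375728066
orange top [0.4165 0.1412 0.2147] 0.0003458140232645053
orange foot [ 0.411   0.1413 -0.0135] 0.0006684350609176405
block top, scene
[0.5743 0.1236 0.07  ]
[0.6514 0.3536 0.07  ]
[0.539  0.3601 0.07  ]
block top, side
[0.5374 0.3562 0.07  ]
[0.6296 0.3237 0.07  ]
[0.5671 0.1055 0.07  ]
[0.4731 0.141  0.07  ]
block bottom, side
[0.5696 0.1144 0.    ]
[0.4735 0.1423 0.    ]
side ext [array([295., 343.]), array([410., 354.]), array([345., 303.])] centre [ 0.5455 -0.2794] r 0.09197296346239586 22
scene ext [array([195., 171.]), array([247. , 171.5]), array([224.5, 157. ])] centre [ 0.5472 -0.2766] r 0.09096729590097098 14
```

```bash
cat >> h.py <<'E'
from scipy.spatial.transform import Rotation as Ro
YAW=-0.29
def tool(tau,yaw=YAW):      # tool rotation: y along grater y, z tilted by tau back to robot
    a=np.array([np.cos(yaw),np.sin(yaw),0]); z=-np.sin(tau)*a-[0,0,np.cos(tau)]
    y=np.array([-np.sin(yaw),np.cos(yaw),0]); return Ro.from_matrix(np.c_[np.cross(y,z),y,z])
def plan(p,R,p1,R1,n):
    w=(R.inv()*R1).as_rotvec()/n; d=(np.array(p1)-p)/n
    for i in range(n):
        s=R.inv().apply(d)*100; print(np.round(np.r_[s,w],3).tolist()); R=R*Ro.from_rotvec(w)
def now():
    s=ctrl.get_state(); return s["eef_pos"],Ro.from_quat(s["tcp_rot"]),s
E
python3 - <<'E'
from h import *
p,R,s=now(); G=np.array([.534,.174,.183]); T=tool(np.pi/4); z=T.as_matrix()[:,2]
print(z); pre=G+.019*z-.13*z; mid=np.array([.45,.45,.40])
print("pre",pre,"turn",np.degrees((R.inv()*T).magnitude()))
plan(p,R,mid,R,5); print(); plan(mid,R,pre+[0,0,.04],T,10)
c=ctrl.read_camera("side"); b=ctrl.read_camera("scene")
print("jar",tri(ray(b,(246,206)),ray(c,(314,234))),"mill",tri(ray(b,(367,280)),ray(c,(229,146))))
E
```

```text
[-0.67758074  0.20219876 -0.70710678]
pre [0.60921146 0.15155594 0.26148885] turn 45.28871644270406
[-4.976, -1.782, -3.389, 0.0, 0.0, 0.0]
[-4.976, -1.782, -3.389, 0.0, 0.0, 0.0]
[-4.976, -1.782, -3.389, 0.0, 0.0, 0.0]
[-4.976, -1.782, -3.389, 0.0, 0.0, 0.0]
[-4.976, -1.782, -3.389, 0.0, 0.0, 0.0]

[-2.594, -2.17, 0.988, 0.004, 0.078, -0.009]
[-2.644, -2.19, 0.79, 0.004, 0.078, -0.009]
[-2.679, -2.211, 0.589, 0.004, 0.078, -0.009]
[-2.697, -2.234, 0.386, 0.004, 0.078, -0.009]
[-2.699, -2.257, 0.182, 0.004, 0.078, -0.009]
[-2.685, -2.281, -0.021, 0.004, 0.078, -0.009]
[-2.655, -2.305, -0.223, 0.004, 0.078, -0.009]
[-2.609, -2.33, -0.421, 0.004, 0.078, -0.009]
[-2.547, -2.355, -0.615, 0.004, 0.078, -0.009]
[-2.47, -2.38, -0.804, 0.004, 0.078, -0.009]
jar (array([ 0.61564334, -0.00311814,  0.10615228]), np.float64(0.004928052591660409)) mill (array([0.57369107, 0.45164789, 0.14306414]), np.float64(0.0024467245988752818))
```

>>> send_rows:
  series:
    - [[-5,-1.8,-3.4,0,0,0,1],[-5,-1.8,-3.4,0,0,0,1],[-5,-1.8,-3.4,0,0,0,1],[-5,-1.8,-3.4,0,0,0,1],[-5,-1.8,-3.4,0,0,0,1]]
  force: 80

```text
time: 0.92
eef_pos: [0.4499, 0.4492, 0.4009]
tcp_rot: [0.191, 0.982, 0.0, 0.0]
contact_force: [0.5, 1.0, 0.5]
opening: 0.999
finger_force: 0.0
```

>>> send_rows:
  series:
    - [[-2.6,-2.2,1,0,0.078,-0.009,1],[-2.6,-2.2,0.8,0,0.078,-0.009,1],[-2.7,-2.2,0.6,0,0.078,-0.009,1],[-2.7,-2.2,0.4,0,0.078,-0.009,1],[-2.7,-2.3,0.2,0,0.078,-0.009,1],[-2.7,-2.3,0,0,0.078,-0.009,1],[-2.7,-2.3,-0.2,0,0.078,-0.009,1],[-2.6,-2.3,-0.4,0,0.078,-0.009,1],[-2.5,-2.4,-0.6,0,0.078,-0.009,1],[-2.5,-2.4,-0.8,0,0.078,-0.009,1]]

```text
time: 2.17
eef_pos: [0.6078, 0.1512, 0.2962]
tcp_rot: [0.133, 0.915, 0.073, -0.374]
contact_force: [0.6, 0.5, 0.6]
opening: 1.003
finger_force: 0.0
```

```bash
cat > look.py <<'E'
from h import *
import sys
n=sys.argv[2] if len(sys.argv)>2 else "wrist"
p,R,s=now(); c=ctrl.read_camera(n)
cv2.imwrite(f"pics/{sys.argv[1]}.png",c["img"][:,:,::-1])
print(p,s["qpos"].round(3),s["time"],s["contact_force"],s["opening"])
E
python3 look.py w1; python3 - <<'E'
from h import *
p,R,s=now();G=np.array([.534,.174,.183]);T=tool(np.pi/4);z=T.as_matrix()[:,2]
plan(p,R,G+.019*z-.06*z,T,5)
E
```

```text
[0.60783524 0.15119806 0.29624363] [-0.01   0.52   1.282  0.262  2.079 -1.253] 2.175 [0.57835066 0.46215279 0.63929365] 1.0034138962678198
[-0.41, 0.027, 1.845, 0.007, -0.0, 0.002]
[-0.409, 0.04, 1.845, 0.007, -0.0, 0.002]
[-0.409, 0.053, 1.845, 0.007, -0.0, 0.002]
[-0.408, 0.066, 1.844, 0.007, -0.0, 0.002]
[-0.408, 0.079, 1.844, 0.007, -0.0, 0.002]
```

View pics/w1.png

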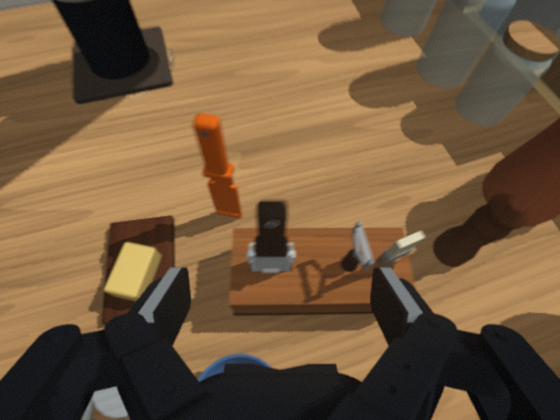

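The wrist view shows the black handle at (271,225), guard at (271,260), the block aligned with the fingers, and the fingers straddling below. I check its position and yaw.

```bash
python3 - <<'E'
from h import *
p,R,s=now(); c=ctrl.read_camera("wrist"); H=np.array(c["hand_eye"])
Rw=R.as_matrix()@H[:3,:3]; o=R.as_matrix()@H[:3,3]+p
def wp(uv,z):
    _,d=ray(c,uv,Rw.T,-Rw.T@o); return o+d*(z-o[2])/d[2]
print("top",wp((271,207),.221),"guard mouth ends",wp((251,250),.125),wp((293,248),.125))
A,B,C,D=[wp(q,.07) for q in((236,229),(408,229),(231,304),(413,303))]
for u,v in((A,B),(C,D)): print(u,v,"len",np.linalg.norm(v-u),"yaw",-np.arctan2(v[0]-u[0],v[1]-u[1]))
E
```

```text
top [0.53639828 0.16388905 0.221     ] guard mouth ends [0.53140012 0.14307602 0.125     ] [0.54256142 0.18768408 0.125     ]
[0.4764406  0.13457547 0.07      ] [0.54336714 0.35535781 0.07      ] len 0.23070327490390313 yaw -0.2943291660925533
[0.56889741 0.1055397  0.07      ] [0.63309232 0.31391175 0.07      ] len 0.21803645500317537 yaw -0.29885148677302054
```

```bash
python3 - <<'E'
from h import *
p,R,s=now();G=np.array([.5355,.168,.183]);T=tool(np.pi/4,-.295);z=T.as_matrix()[:,2]
plan(p,R,G+.019*z-.06*z,T,5)
E
```

```text
[-0.474, -0.114, 1.784, 0.006, 0.0, 0.002]
[-0.474, -0.102, 1.784, 0.006, 0.0, 0.002]
[-0.474, -0.09, 1.785, 0.006, 0.0, 0.002]
[-0.475, -0.078, 1.785, 0.006, 0.0, 0.002]
[-0.475, -0.066, 1.786, 0.006, 0.0, 0.002]
```

>>> send_rows:
  series:
    - [[-0.47,-0.1,1.8,0.006,0,0.002,1],[-0.47,-0.1,1.8,0.006,0,0.002,1],[-0.47,-0.1,1.8,0.006,0,0.002,1],[-0.48,-0.08,1.8,0.006,0,0.002,1],[-0.48,-0.07,1.8,0.006,0,0.002,1],[0,0,0,0,0,0,1]]

```text
time: 3.02
eef_pos: [0.5607, 0.1636, 0.214]
tcp_rot: [0.132, 0.915, 0.056, -0.377]
contact_force: [-0.3, 0.1, 0.0]
opening: 0.999
finger_force: 0.0
```

```bash
python3 look.py w2
```

```text
[0.5607274  0.16360139 0.21404122] [ 0.017  0.495  1.471  0.23   1.925 -1.273] 3.025 [-0.31887444  0.12204672  0.01384231] 0.9994438900104743
```

View pics/w2.png

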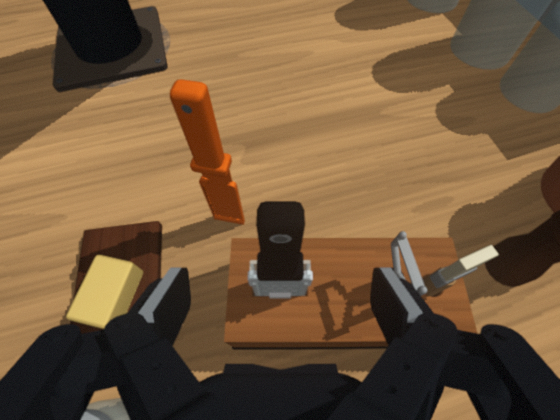

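Handle at (281,240) sits midway between the pads at 188 and 372 (mid 280); level and centred. One triangulating check from the two wrist views is not needed; advance to the grasp.

```bash
python3 - <<'E'
from h import *
p,R,s=now(); c=ctrl.read_camera("wrist"); H=np.array(c["hand_eye"])
Rw=R.as_matrix()@H[:3,:3]; o=R.as_matrix()@H[:3,3]+p
def wp(uv,z):
    _,d=ray(c,uv,Rw.T,-Rw.T@o); return o+d*(z-o[2])/d[2]
print("top",wp((281,211),.221),"mouth",wp((280,278),.125),"width",np.linalg.norm(wp((257,211),.221)-wp((304,211),.221)))
G=np.array([.5355,.168,.183]);T=tool(np.pi/4,-.295);z=T.as_matrix()[:,2]
plan(p,R,G+.019*z,T,5)
E
```

```text
top [0.53232392 0.17215464 0.221     ] mouth [0.54232217 0.16910054 0.125     ] width 0.025378654944919515
[-0.076, -0.063, 1.208, -0.0, 0.001, 0.002]
[-0.078, -0.063, 1.207, -0.0, 0.001, 0.002]
[-0.079, -0.063, 1.207, -0.0, 0.001, 0.002]
[-0.08, -0.064, 1.207, -0.0, 0.001, 0.002]
[-0.082, -0.064, 1.207, -0.0, 0.001, 0.002]
```

>>> send_rows:
  series:
    - [[-0.08,-0.02,1.2,0,0,0.002,1],[-0.08,-0.02,1.2,0,0,0.002,1],[-0.08,-0.02,1.2,0,0,0.002,1],[-0.08,-0.02,1.2,0,0,0.002,1],[-0.08,-0.02,1.2,0,0,0.002,1],[0,0,0,0,0,0,0.3],[0,0,0,0,0,0,-1],[0,0,0,0,0,0,-1],[0,0,0,0,0,0,-1],[0,0,0,0,0,0,-1]]
  force: 80

```text
time: 4.38
eef_pos: [0.5247, 0.1738, 0.1709]
tcp_rot: [0.137, 0.915, 0.055, -0.375]
contact_force: [-0.3, 0.8, 2.7]
opening: 0.289
finger_force: 78.3
```

```bash
python3 look.py w3; python3 - <<'E'
from h import *
p,R,s=now(); print(s["finger_force"],s["wrist_torque"])
plan(p,R,p+[0,0,.01],R,1)
E
```

```text
[0.52467407 0.1737619  0.1708569 ] [ 0.032  0.468  1.592  0.235  1.826 -1.272] 4.375 [-0.28599852  0.83238148  2.6668193 ] 0.28916740747533476
78.33714008331299 [ 0.08841864 -0.24561549 -0.06902466]
[0.702, -0.001, -0.712, 0.0, 0.0, 0.0]
```

View pics/w3.png

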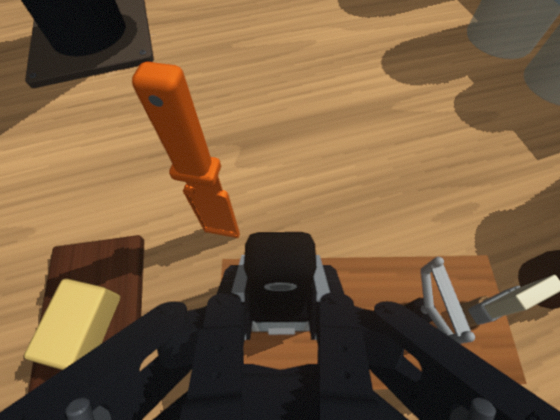

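The pads close on the handle at (280,275) and the opening matches 26 mm, so the grasp is good. Pull straight up, slowly at first.

>>> send_rows:
  series:
    - [[0.14,0,-0.14,0,0,0,-1],[0.14,0,-0.14,0,0,0,-1],[0.14,0,-0.14,0,0,0,-1],[0.21,0,-0.21,0,0,0,-1],[0.35,0,-0.35,0,0,0,-1],[0.7,0,-0.71,0,0,0,-1],[0.7,0,-0.71,0,0,0,-1]]

```text
time: 5.3
eef_pos: [0.5242, 0.1736, 0.2051]
tcp_rot: [0.137, 0.915, 0.055, -0.376]
contact_force: [-0.2, 0.5, -6.4]
opening: 0.288
finger_force: 79.0
```

```bash
python3 - <<'E'
from h import *
p,R,s=now(); print(s["finger_force"],s["wrist_torque"],s["contact_force"])
plan(p,R,[.5247,.1738,.3209],R,9)
E
```

```text
79.0271008014679 [-0.12652535 -1.11602348 -0.05461357] [-0.15180805  0.45541079 -6.38883944]
[0.901, 0.0, -0.919, 0.0, 0.0, 0.0]
[0.901, 0.0, -0.919, 0.0, 0.0, 0.0]
[0.901, 0.0, -0.919, 0.0, 0.0, 0.0]
[0.901, 0.0, -0.919, 0.0, 0.0, 0.0]
[0.901, 0.0, -0.919, 0.0, 0.0, 0.0]
[0.901, 0.0, -0.919, 0.0, 0.0, 0.0]
[0.901, 0.0, -0.919, 0.0, 0.0, 0.0]
[0.901, 0.0, -0.919, 0.0, 0.0, 0.0]
[0.901, 0.0, -0.919, 0.0, 0.0, 0.0]
```

>>> send_rows:
  series:
    - [[0.9,0,-0.92,0,0,0,-1],[0.9,0,-0.92,0,0,0,-1],[0.9,0,-0.92,0,0,0,-1],[0.9,0,-0.92,0,0,0,-1],[0.9,0,-0.92,0,0,0,-1],[0.9,0,-0.92,0,0,0,-1],[0.9,0,-0.92,0,0,0,-1],[0.9,0,-0.92,0,0,0,-1],[0.9,0,-0.92,0,0,0,-1],[0.9,0,-0.92,0,0,0,-1]]

```text
time: 6.55
eef_pos: [0.5248, 0.1738, 0.3336]
tcp_rot: [0.137, 0.915, 0.055, -0.376]
contact_force: [-0.3, -0.7, -1.1]
opening: 0.29
finger_force: 79.4
```

```bash
python3 look.py s2 side; python3 - <<'E'
from h import *
p,R,s=now(); print(s["finger_force"],s["contact_force"])
T=tool(np.pi/4,-.295)
# extra lift to clear, then tilt
print("lift");plan(p,R,p+[0,0,.05],R,3)
E
```

```text
[0.52480592 0.17380817 0.33364387] [ 0.032  0.328  1.469  0.261  2.082 -1.202] 6.55 [-0.34824969 -0.73491918 -1.1194574 ] 0.2897508381804965
79.42329525947571 [0.07976242 0.70577099 0.10369141]
lift
[1.168, -0.002, -1.189, 0.0, 0.0, 0.0]
[1.168, -0.002, -1.189, 0.0, 0.0, 0.0]
[1.168, -0.002, -1.189, 0.0, 0.0, 0.0]
```

View pics/s2.png

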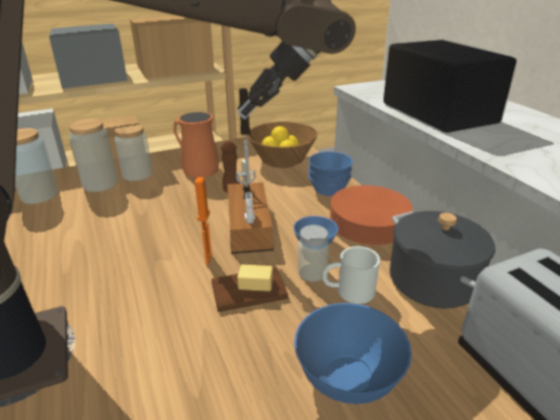

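Side view: the grater hangs free in the gripper, handle (244,112) and blade (246,160); the empty guard stays at (250,205), other things unmoved.

```bash
cat > fin.py <<'E'
from h import *
R0=Ro.from_quat([.137,.915,.055,-.376]); p0=np.array([.5247,.1738,.1709])
GR=R0.inv()*Ro.from_euler("z",-.295)          # grater rotation in tool frame
GO=R0.inv().apply([.5355,.1705,.183]-p0)      # grater origin in tool frame
def goal(h,zmid,bowl=(.546,-.278)):
    Rg=Ro.from_euler("z",h)*Ro.from_euler("y",-60,degrees=True)
    o=np.r_[bowl,zmid]+.132*Rg.apply([0,0,1]); R=Rg*GR.inv(); return o-R.apply(GO),R
E
python3 - <<'E'
from fin import *
p,R,s=now(); print(GO)
RA=R*Ro.from_rotvec([0,-np.pi/3,0]); pA=p+R.apply(GO)+[0,0,.09]-RA.apply(GO)
plan(p,R,pA,RA,7)
pB,RB=goal(-1.0,.255); print(pA,pB); plan(pA,RA,pB,RB,12)
E
```

```text
[ 4.71939584e-04 -3.18199311e-05 -1.65443725e-02]
[0.7, -0.001, -1.041, -0.0, -0.15, 0.0]
[0.537, -0.001, -1.134, -0.0, -0.15, 0.0]
[0.362, -0.001, -1.201, -0.0, -0.15, 0.0]
[0.179, -0.001, -1.242, -0.0, -0.15, 0.0]
[-0.008, -0.001, -1.254, -0.0, -0.15, 0.0]
[-0.195, -0.001, -1.239, -0.0, -0.15, 0.0]
[-0.378, -0.001, -1.196, -0.0, -0.15, 0.0]
[0.54068877 0.16918216 0.42191859] [ 0.48686083 -0.18586389  0.30517006]
[-0.156, -2.96, 1.056, 0.016, 0.0, 0.057]
[-0.324, -2.93, 1.102, 0.016, 0.0, 0.057]
[-0.489, -2.889, 1.147, 0.016, 0.0, 0.057]
[-0.652, -2.838, 1.192, 0.016, 0.0, 0.057]
[-0.812, -2.778, 1.235, 0.016, 0.0, 0.057]
[-0.969, -2.708, 1.278, 0.016, 0.0, 0.057]
[-1.121, -2.628, 1.319, 0.016, 0.0, 0.057]
[-1.268, -2.539, 1.359, 0.016, 0.0, 0.057]
[-1.41, -2.441, 1.398, 0.016, 0.0, 0.057]
[-1.546, -2.335, 1.435, 0.016, 0.0, 0.057]
[-1.676, -2.221, 1.47, 0.016, 0.0, 0.057]
[-1.799, -2.099, 1.503, 0.016, 0.0, 0.057]
```

>>> send_rows:
  series:
    - [[0.7,0,-1.0,0,-0.15,0,-1],[0.5,0,-1.1,0,-0.15,0,-1],[0.4,0,-1.2,0,-0.15,0,-1],[0.2,0,-1.2,0,-0.15,0,-1],[0,0,-1.3,0,-0.15,0,-1],[-0.2,0,-1.2,0,-0.15,0,-1],[-0.4,0,-1.2,0,-0.15,0,-1]]

```text
time: 7.48
eef_pos: [0.5394, 0.1695, 0.4192]
tcp_rot: [0.146, 0.98, -0.021, 0.136]
contact_force: [-1.0, 0.5, -1.8]
opening: 0.291
finger_force: 79.5
```

```bash
python3 - <<'E'
from fin import *
p,R,s=now(); print(s["qpos"].round(3),s["opening"])
pB,RB=goal(-1.0,.255); plan(p,R,pB,RB,16)
E
```

```text
[ 0.181 -0.162  1.729 -0.13   1.332 -1.078] 0.2912645548906068
[-0.126, -2.219, 0.78, 0.012, 0.0, 0.043]
[-0.221, -2.202, 0.806, 0.012, 0.0, 0.043]
[-0.315, -2.181, 0.831, 0.012, 0.0, 0.043]
[-0.407, -2.156, 0.857, 0.012, 0.0, 0.043]
[-0.499, -2.126, 0.882, 0.012, 0.0, 0.043]
[-0.589, -2.093, 0.906, 0.012, 0.0, 0.043]
[-0.678, -2.055, 0.93, 0.012, 0.0, 0.043]
[-0.765, -2.013, 0.954, 0.012, 0.0, 0.043]
[-0.85, -1.967, 0.977, 0.012, 0.0, 0.043]
[-0.933, -1.918, 0.999, 0.012, 0.0, 0.043]
[-1.014, -1.865, 1.021, 0.012, 0.0, 0.043]
[-1.093, -1.807, 1.042, 0.012, 0.0, 0.043]
[-1.169, -1.747, 1.062, 0.012, 0.0, 0.043]
[-1.243, -1.683, 1.082, 0.012, 0.0, 0.043]
[-1.314, -1.616, 1.101, 0.012, 0.0, 0.043]
[-1.381, -1.545, 1.119, 0.012, 0.0, 0.043]
```

>>> send_rows:
  series:
    - [[-0.1,-2.2,0.8,0.012,0,0.043,-1],[-0.2,-2.2,0.8,0.012,0,0.043,-1],[-0.3,-2.2,0.8,0.012,0,0.043,-1],[-0.4,-2.2,0.9,0.012,0,0.043,-1],[-0.5,-2.1,0.9,0.012,0,0.043,-1],[-0.6,-2.1,0.9,0.012,0,0.043,-1],[-0.7,-2.1,0.9,0.012,0,0.043,-1],[-0.8,-2.0,1.0,0.012,0,0.043,-1]]

```text
time: 8.48
eef_pos: [0.512, -0.0107, 0.3591]
tcp_rot: [0.32, 0.938, -0.045, 0.126]
contact_force: [0.2, -0.2, -1.6]
opening: 0.284
finger_force: 79.5
```

>>> send_rows:
  series:
    - [[-0.85,-2.0,1.0,0.012,0,0.043,-1],[-0.9,-1.9,1.0,0.012,0,0.043,-1],[-1.0,-1.9,1.0,0.012,0,0.043,-1],[-1.1,-1.8,1.0,0.012,0,0.043,-1],[-1.2,-1.7,1.1,0.012,0,0.043,-1],[-1.2,-1.7,1.1,0.012,0,0.043,-1],[-1.3,-1.6,1.1,0.012,0,0.043,-1],[-1.4,-1.5,1.1,0.012,0,0.043,-1],[0,0,0,0,0,0,-1]]

```text
time: 9.6
eef_pos: [0.4843, -0.1875, 0.302]
tcp_rot: [0.481, 0.866, -0.067, 0.115]
contact_force: [-0.6, 0.1, -0.9]
opening: 0.292
finger_force: 79.4
```

```bash
python3 look.py s3 side; python3 - <<'E'
from fin import *
p,R,s=now()
g=R*GR; o=p+R.apply(GO); print("axes z comp",g.as_matrix()[2],"mid",o-.132*g.as_matrix()[:,2])
pB,RB=goal(-1.0,.155); plan(p,R,pB,RB,8)
E
```

```text
[ 0.48425586 -0.18749925  0.30200429] [-0.5   -0.228  1.99  -0.147  1.151 -1.012] 9.6 [-0.60441567  0.07344081 -0.86237838] 0.29163085379057513
axes z comp [ 0.86645252 -0.00364515  0.49924618] mid [ 0.54279863 -0.27970929  0.25269238]
[0.32, 0.034, 1.177, -0.001, 0.0, -0.001]
[0.32, 0.033, 1.177, -0.001, 0.0, -0.001]
[0.32, 0.032, 1.177, -0.001, 0.0, -0.001]
[0.32, 0.032, 1.177, -0.001, 0.0, -0.001]
[0.32, 0.031, 1.177, -0.001, 0.0, -0.001]
[0.319, 0.031, 1.177, -0.001, 0.0, -0.001]
[0.319, 0.03, 1.177, -0.001, 0.0, -0.001]
[0.319, 0.03, 1.177, -0.001, 0.0, -0.001]
```

View pics/s3.png

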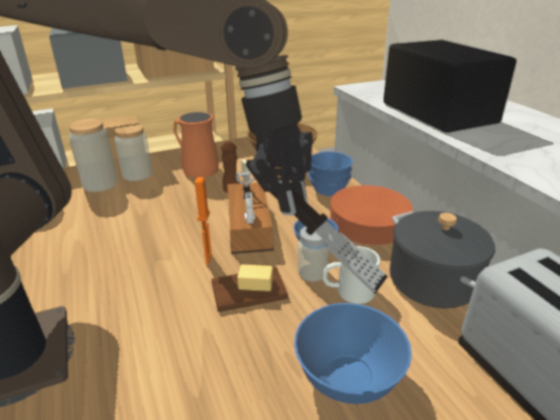

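Side view: the toothed face is up, blade from (320,225) to (380,285), sloping down above the bowl (352,340). Now lower.

>>> send_rows:
  series:
    - [[0.32,0.03,1.2,0,0,0,-1],[0.32,0.03,1.2,0,0,0,-1],[0.32,0.03,1.2,0,0,0,-1],[0.32,0.03,1.2,0,0,0,-1],[0.32,0.03,1.2,0,0,0,-1],[0.32,0.03,1.2,0,0,0,-1],[0.32,0.03,1.1,0,0,0,-1],[0.3,0.03,0.8,0,0,0,-1],[0,0,0,0,0,0,-1],[0,0,0,0,0,0,-1]]

```text
time: 10.9
eef_pos: [0.488, -0.1851, 0.2104]
tcp_rot: [0.479, 0.867, -0.067, 0.119]
contact_force: [-0.4, 0.1, -1.5]
opening: 0.287
finger_force: 79.4
```

```bash
python3 - <<'E'
from fin import *
p,R,s=now(); a,b=ctrl.read_camera("scene")["img"],ctrl.read_camera("side")["img"]
cv2.imwrite("pics/end.png",np.hstack([cv2.resize(a[110:270,150:350],(400,320)),cv2.resize(b[190:400,260:460],(400,320))])[:,:,::-1])
g=R*GR; o=p+R.apply(GO); print("axes z comp",g.as_matrix()[2],"mid",o-.132*g.as_matrix()[:,2],s["qpos"].round(2),s["contact_force"])
E
```

```text
axes z comp [ 0.86892481 -0.00169581  0.49494121] mid [ 0.54650271 -0.27796407  0.16084894] [-0.49 -0.15  2.09 -0.17  0.97 -0.97] [-0.39497343  0.11877068 -1.48812615]
```

View pics/end.png

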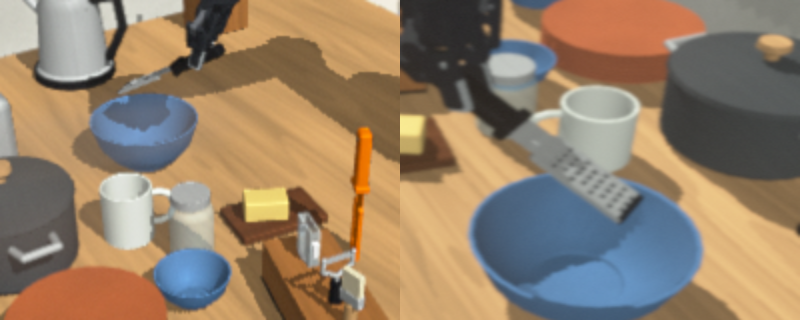

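The blade is above the bowl with teeth up, side-crop tip at (630,210), scene-crop tip at (122,93). I triangulate the tip as a check, and hand in if it agrees.

```bash
python3 - <<'E'
from fin import *
p,R,s=now(); g=R*GR; tip=p+R.apply(GO)-.177*g.as_matrix()[:,2]
a,b=ctrl.read_camera("scene"),ctrl.read_camera("side")
m,e=tri(ray(a,(150+122/2,110+93/2)),ray(b,(260+230/2,190+210*210/320))); print(m,e,"pred",tip)
if np.linalg.norm(m-tip)<.02 and s["finger_force"]>20: print(ctrl.sign_off())
E
```

```text
[ 0.57075486 -0.30086574  0.12868542] 0.0013142708543519475 pred [ 0.56743997 -0.31107968  0.13882691]
the job is handed in; nothing more can be done
None
```

The grater is out of its guard and held steady over the middle of the mixing bowl, teeth up and about 30° tip-down, with the toothed face's centre roughly 75 mm above the rim by computed pose. The job is handed in; the measured blade tip was about 15 mm from its computed position, and no score came back.

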